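# Hang the roller carrier on the sloping rail

### The job

Pick up the roller carrier with the nougat bar in its tray, and hook it over the upper, free-end half of the sloping rail. Nobody has measured how high the rail is clamped, so feel for it: lower the carrier gently until the rail starts to take its weight, never pressing hard, and only then open the fingers. Let it roll down by itself, without pushing, until it rests against the stop, with the bar still in the tray and the other things on the counter left where they are.

Things in the scene. Friction and masses are not known exactly. Their poses are not given: they have to be found in the camera images.
- carrier: Loose roller carrier, 116x47x169 mm, 0.18 kg (x0.8-1.3), standing upright; origin on its underside below the tab, x along the rail when hung, z up. Below: open wooden tray 116x42x15 (4 mm floor and walls) holding the bar, whose top is at z=24. Steel spine, 36 wide, up the -y side (y=-28 to -31). Steel roof 60x47 at z=127-131, x -30 to 30, y -31 to 16, over two rollers. Hook opens to +y.
- carrier_tab (a point): Centre of the wooden grip tab on the carrier's roof, at carrier (0, 0, 150) mm: 30 (x) x 14 (y) mm, z=131 to 169. Take it across y.
- carrier_tread (a point): Lowest line of the rollers, at carrier (0, 0, 105) mm, to rest on the rail's upper face. Rollers: diameter 18, width 16, at x=+-20. A cheek on each side (inner faces y=+-10, outer +-15) reaches down to z=94, so the rail enters sideways between z=24 and 94. It may hang either way round. Damped rollers: it rolls at 0.05 to 0.3 m/s.
- nougat: Loose wrapped nougat bar 28 x 100 x 20 mm (x, y, z), 60 g, lying in the carrier's tray along the carrier's x; origin at the centre of its underside. It must stay in the tray.
- stand: Fixed stand; origin on the counter under the rail's middle, x horizontally uphill, z up. Base plate 290x80x10 mm, x=-190 to 100. One post at x=-170 (low end) carries a straight 14x14 mm aluminium bar at y=0, rising 6 degrees towards +x, free end at x=+149 with a 6 mm high ledge from x=143. The bar is sprung in its post: it yields straight down 0.5 mm per N, at most 15 mm.
- rail_nominal (a point): Point on the stand at (80, 0, 193.4) mm, where the bar's upper face passes at NOMINAL clamp height (185 mm over the stand's origin, plus 0.105 x). The post is really clamped anywhere up to 16 mm higher or lower; no reported pose shows it.
- stop_nominal (a point): Point on the stand at (-115, 0, 182) mm: uphill face of the rubber stop at the rail's low end (nominal height as above), 23 mm high over the bar. A carrier resting against it has its origin at stand x of about -75 mm.
- blue_tin: Bystander: round sweet tin, diameter 67, height 45 mm; origin at the centre of its underside.
- tape: Bystander: roll of tape lying flat, 93 x 91 x 48 mm; origin at the centre of its underside.
- tall_box: Bystander: tall gift box with bow, 51 x 74 x 105 mm; origin at the centre of its underside.
- spool: Bystander: ribbon spool lying flat, 63 x 72 x 22 mm; origin at the centre of its underside.
- square_box: Bystander: low gift box with bow, 61 x 81 x 70 mm; origin at the centre of its underside.
Mind the look-alikes: they are no part of the job. Leave any yellow look-alike of the nougat alone.

How it is judged (in metres and radians):
On the way, in this order (a step that is already met when the one before it is completed fails the run):
1. the carrier is lifted off the counter by the fingers (contact force between the fingers and carrier above 0.5 N and height (world z) of carrier above 0.03 m), for 0.2 s.
2. still held, the carrier rests on the upper half of the rail, which takes at least 0.8 N (all of step 1 and contact force between carrier and stand above 0.8 N and x of carrier in the frame of stand above 0 m and y of carrier in the frame of stand between -0.012 and 0.012 m), for 0.1 s.
3. it is let go while still on the upper half of the rail (contact force between the fingers and carrier below 0.05 N and x of carrier in the frame of stand above -0.02 m and contact force between carrier and stand above 0.3 N), for 0.02 s.
At the end, for the whole second after the job is handed in: The carrier rests on the rail against the stop: origin 62 to 95 mm downhill of the stand's and within 10 mm of its centre line, over 30 mm above the counter, tilt under 0.3 rad, under 20 mm/s, over 0.8 N on the stand, fingers off it, nougat bar lying in its tray (x of carrier in the frame of stand between -0.095 and -0.062 m and y of carrier in the frame of stand between -0.01 and 0.01 m and height (world z) of carrier above 0.03 m and contact force between carrier and stand above 0.8 N and contact force between the fingers and carrier below 0.05 N and linear speed of carrier below 0.02 m/s and angle between carrier's own z axis and vertical below 0.3 rad and z of nougat in the frame of carrier between -0.004 and 0.012 m and distance between nougat and carrier below 0.025 m); the robot touches nothing.
It fails at once if the rail is pressed by the carrier with more than 9 N (contact force between carrier and stand above 9 N).
It fails at once if the robot itself presses on the stand with more than 5 N (contact force between any of the fingers, the arm and stand above 5 N).
It fails at once if the carrier is pushed or carried down the lower half of the rail by hand (contact force between the fingers and carrier above 0.5 N and contact force between carrier and stand above 0.3 N and x of carrier in the frame of stand below -0.03 m).
It fails at once if the nougat bar leaves the tray (distance between nougat and carrier above 0.045 m).
It fails at once if a bystander is moved by more than 20 mm (distance of any of blue_tin, tape, tall_box, spool, square_box from where it was at the start of the episode above 0.02 m).
It also fails if it takes over 51 s, if anything falls off the work surface, if the arm or the gripper's body presses on something with over 40 N, if the wrist force passes 120 N, or if a joint passes its speed limit or range.

### The arm

A 6-joint arm with a two-finger parallel gripper is mounted at the origin on a cart in front of the work surface, level with it; the furniture and walls round the work are solid. World frame = base frame: x ahead of the robot, y to its left, z up, the work surface at z = 0. Lengths are in mm, angles in rad, forces in N, time in s.
With the tool pointing down it reaches from about 250 to 775 mm from the base axis. Payload 8.9 kg.
Tool frame: the origin (TCP) lies at the very end of the fingers, on their centre line; the grasp point (between the pads) lies 19 mm behind it; z points along the fingers, y is the line along which they close (so a half turn about z gives the same grasp; the last joint's range is limited). The gripper opens to 85 mm and grips with 20 to 120 N. Pads are 22 mm wide; open, the fingers measure 114 mm over their backs; the gripper's body (76 mm by 85 mm) begins 54 mm behind the grasp point. The pads swing forward as they close: fully open they stand 13 mm farther back than shut.
Start: joints at [-1.325, 0.291, -0.153, 1.127, 0, 1.431], TCP at [197.073, -486.607, 231.305] pointing down, gripper open.
Joint ranges: [-2.52, 2.52], [-0.91, 1.74], [-1.3, 1.37], [-1.96, 2.02], [-1.52, 1.47], [-3.14, 3.14]. Speed limits (rad/s): [2.22, 2.22, 2.79, 3.14, 3.14, 3.14].

### API

Orientations are given as a rotation vector (axis times angle).
In Python, from station import manip gives the robot as it stands.
- The arm moves only by the tool arm_command, never from a script. Its argument "increments" is a list that holds one entry, the list of rows, each a list of 7 numbers: the turn, a rotation vector about the tool's x, y, z in rad, then the shift along the tool's x, y, z in mm, then the opening, from 0 (shut) to 1 (fully open). A call has 1 to 5 rows; each row is the pose to reach, as a shift and turn from the pose commanded when the call began, along the tool's axes at that moment; what a row does not reach only later rows make up. A row lasts 1/12 s, in which the tool goes at most 41.7 mm and 7.16 degrees, less where a joint would pass 70% of its speed; a pose out of reach is approached as far as the arm can. A call with a gripper value outside its range is refused whole. The fingers move at their own pace and stop on an object; the grip force is fixed at half the most. Time passes only in rows, so rows that repeat a pose let the fingers close. It gives the time, the measured TCP pose, the force, the opening and the grip force at its end, in the units of the state.
- manip.get_state(): the state, without advancing time (a new reading comes with each control period).
- manip.get_image(name): name is "scene" or "top" or "wrist"; returns a dict with "image" (480x640x3 uint8, red, green, blue), "camera_matrix" (3x3 intrinsics, pixels), "R" (3x3) and "t" (3): a world point X has camera coordinates R X + t. Camera axes: x right, y down, z forward; pixel columns grow to the right and rows downward; lengths in mm; the calibration is good to about 2 mm. A picture is of the moment at which its call begins. There is no depth.
- manip.job_done(): hands the job in; it is judged then, once.
The state is a dict: "time": time; "qpos": joint angles; "qvel": joint speeds; "joint_efforts": joint torques, N m; "ee_pos": TCP position; "ee_rot": TCP orientation; "contact_force": force on the tool from outside, world axes, zero at the start; "torque": the same for the moment, N m; "width": finger opening in mm; "grip_force": force on a finger pad.
Only numpy, scipy, OpenCV 4.12 (cv2) and the standard library are available. Lean on these libraries where they do the work, as an engineer would, in place of code of your own. Each camera call takes 0.05 s, during which the arm holds its last target. There are 200 camera calls.

## Working session

There is one attempt and no reset: what is moved stays moved. The work goes in short steps, Python scripts to look and compute and a tool call to move; the robot and the scene stay as the last step left them, time stands still between calls to the robot, and variables do not carry over. Pictures are saved under pics/ and viewed, at most 10 in all, crops included, and the job is handed in when it is done.

Besides the shell and the picture viewer there is one more tool, called after "Emit:" as a command line: name --argument value ..., lists and objects as JSON in quotes. arm_command: Moves the arm, as the interface text tells. Its arguments: {"type":"object","properties":{"increments":{"type":"array","items":{"type":"array","items":{"type":"array","items":{"type":"number"}}}}},"required":["increments"]}

```bash
mkdir -p pics
cat > h.py <<'E'
import numpy as np, cv2, pickle
from scipy.spatial.transform import Rotation as Ro
from station import manip
def grab(n,tag):
    d=manip.get_image(n); cv2.imwrite(f'pics/{tag}.png',d['image'][...,::-1]); pickle.dump(d,open(f'pics/{tag}.pkl','wb')); return d
def load(tag): return pickle.load(open(f'pics/{tag}.pkl','rb'))
def ray(d,p):
    R=np.array(d['R']);K=np.array(d['camera_matrix']);c=-R.T@np.array(d['t'])
    v=R.T@np.linalg.inv(K)@np.array([p[0],p[1],1.]); return c,v/np.linalg.norm(v)
def plane(d,p,z):
    c,v=ray(d,p); return c+v*(z-c[2])/v[2]
def tri(a,p,b,q):
    c,v=ray(a,p);e,w=ray(b,q); s=np.linalg.lstsq(np.c_[v,-w],e-c,rcond=None)[0]
    P,Q=c+s[0]*v,e+s[1]*w; return (P+Q)/2,np.linalg.norm(P-Q)
def proj(d,X):
    x=np.array(d['camera_matrix'])@(np.array(d['R'])@np.array(X,float)+np.array(d['t'])); return x[:2]/x[2]
E
python3 - <<'E'
from h import *
for n in ('scene','top','wrist'):
    d=grab(n,n+'0'); print(n,-np.array(d['R']).T@np.array(d['t']),np.array(d['R'])[2])
print(manip.get_state())
E
```

```text
scene [ 114.40324966 -924.94072282  745.0851334 ] [ 0.43523706  0.74351094 -0.50770089]
top [ 388.22277586  -36.26865618 1214.42383274] [ 0.19953308 -0.0106701  -0.979833  ]
wrist [ 265.88926389 -459.15047741  374.15507045] [-0.26828501 -0.10766542 -0.95730419]
{'time': 0.15, 'qpos': array([-1.32529982e+00,  2.91145595e-01, -1.53936037e-01,  1.12670741e+00,
       -2.21153438e-05,  1.43153086e+00]), 'qvel': array([ 1.60930258e-03, -5.65790364e-05,  2.34661194e-03, -3.51730853e-04,
        1.76548435e-03,  8.48184349e-04]), 'joint_efforts': array([ 1.44722137e-03, -5.37369132e+01,  3.31520998e+01,  1.14098124e-02,
       -2.03468830e-04, -1.00085263e-06]), 'ee_pos': array([ 196.98545657, -486.28764286,  230.87329093]), 'ee_rot': array([-3.08266398e+00, -6.00472213e-01,  1.17439806e-04]), 'contact_force': array([-0.70029828,  1.31018016, -0.11784615]), 'torque': array([0.04296641, 0.00256095, 0.00187079]), 'grip_force': 0.0, 'width': 85.40995967304852}
```

View pics/scene0.png

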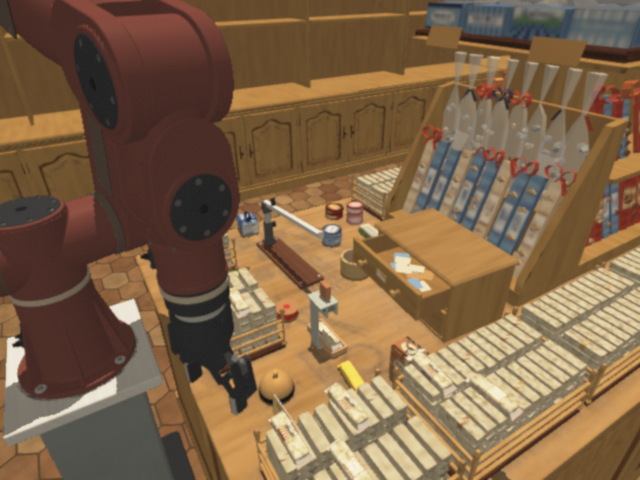

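View pics/top0.png

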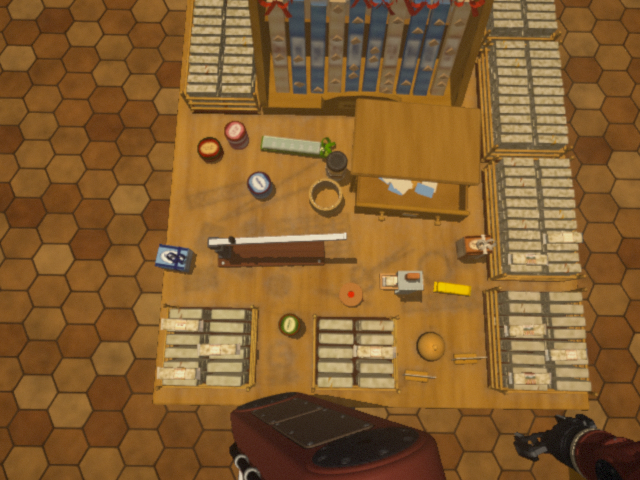

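The scene view shows the carrier at (322,320), the rail from its post at (268,207) to its free end at (331,235), and the yellow look-alike bar at (350,375). In the top view the carrier is at (402,283) and the rail runs from (212,242) to (345,237). The look-alike is at (452,288), loose on the counter, so it isn't the bar in the tray. Next I'll enlarge the carrier and the rail in both views.

Run:
```python
from h import *
a=load('scene0')['image'];b=load('top0')['image']
r=lambda im,x,y,w,h,k:cv2.resize(im[y:y+h,x:x+w],None,fx=k,fy=k,interpolation=cv2.INTER_CUBIC)
out=np.zeros((600,800,3),np.uint8)
out[:300,:400]=r(a,290,270,80,60+0,5)[:300] 
out[:450,:400]=r(a,290,275,80,90,5)
out[:300,400:]=r(b,375,255,80,60,5)
out[300:,400:]=r(a,250,190,100,75,4)
out[450:,:400]=r(b,195,220,160,60,2.5)
cv2.imwrite('pics/crop1.png',out[...,::-1])
```

```text
(no output)
```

View pics/crop1.png

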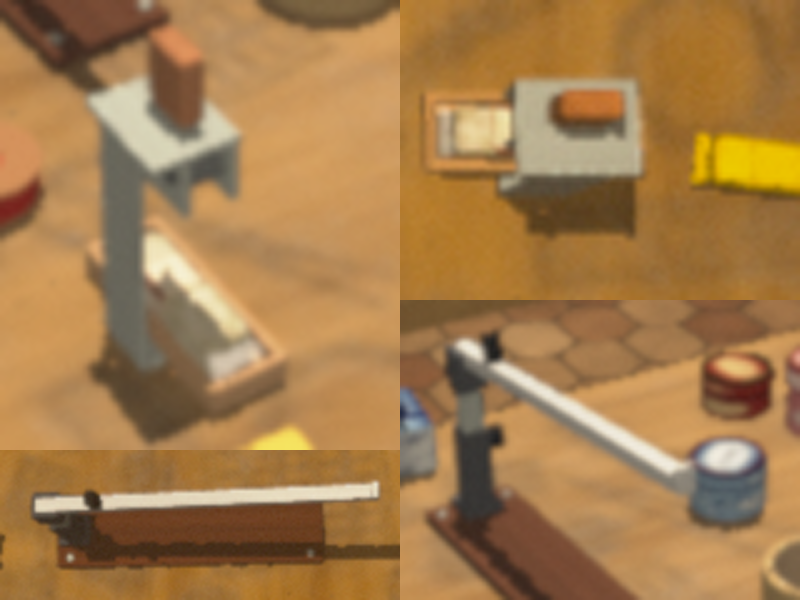

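The enlarged crop shows the carrier (grey roof, brick-coloured tab, cream bar in its wooden tray). Its spine is on the robot's side, so the hook opens to world +x, and the tray lies along world y. The yellow bar lies separately on the counter. The rail runs uphill to the right (world -y), with its post at the left. Next I'll measure with colour masks.

Run:
```python
from h import *
T=load('top0');S=load('scene0')
def hsv(d):return cv2.cvtColor(d['image'],cv2.COLOR_RGB2HSV)
def comp(m,x,y,w,h):
    o=np.zeros(m.shape,np.uint8);o[y:y+h,x:x+w]=m[y:y+h,x:x+w]
    n,l,s,c=cv2.connectedComponentsWithStats(o); i=1+s[1:,4].argmax(); return (l==i).astype(np.uint8),s[i]
H=hsv(T);h,s,v=[H[...,i].astype(int) for i in range(3)]
def quad(m,n=4):
    c=max(cv2.findContours(m,0,cv2.CHAIN_APPROX_NONE)[0],key=cv2.contourArea); return cv2.boxPoints(cv2.minAreaRect(c))
print('pix roof',H[275,410],'tab',H[276,412],H[270,390],'base',H[258,250],'rail',H[240,280],'wood',H[300,330])
base=((v<110)&(s>90)).astype(np.uint8);rail=((s<70)&(v>170)).astype(np.uint8)
rm,st=comp(rail,205,225,150,30);print('top rail',st,quad(rm).round(1).tolist())
bm,st=comp(base,215,230,120,45);print('base',st,quad(bm).round(1).tolist())
roof=((s<70)&(v>90)).astype(np.uint8);m,st=comp(roof,394,265,36,40);print('roof',st,quad(m).round(1).tolist())
for nm,d,w in(('top',T,(400,268,28,16)),('scene',S,(312,274,30,30))):
    H=hsv(d);h,s,v=[H[...,i].astype(int) for i in range(3)]
    m=((s>110)&(h<11)).astype(np.uint8) if nm=='top' else ((s>80)&(h<11)).astype(np.uint8)
    m,st=comp(m,*w);print(nm,'tab',st,quad(m).round(1).tolist())
H=hsv(S);h,s,v=[H[...,i].astype(int) for i in range(3)]
m,st=comp(((s<70)&(v>165)).astype(np.uint8),260,195,65,48);print('scene rail',st,quad(m).round(1).tolist())
```

```text
pix roof [ 13 196 191] tab [ 13 191 196] [ 17 182 175] base [ 14 157  70] rail [ 20  47 224] wood [ 17 189 177]
top rail [235 233 111  11 588] [[235.0, 238.0], [345.0, 233.0], [345.29998779296875, 238.5], [235.1999969482422, 243.60000610351562]]
base [ 215  236  120   32 2042] [[215.0, 236.0], [334.0, 236.0], [334.0, 267.0], [215.0, 267.0]]
roof [395 272  28  21 300] [[395.0, 272.0], [422.0, 272.0], [422.0, 292.0], [395.0, 292.0]]Traceback (most recent call last):
  File "<stdin>", line 18, in <module>
  File "<stdin>", line 6, in comp
ValueError: attempt to get argmax of an empty sequence
```

Run:
```python
from h import *
T=load('top0');S=load('scene0')
tc=lambda u,v:(375+(u-400)/5,255+v/5); sc=lambda u,v:(290+u/5,275+v/5)
tr=lambda u,v:(195+u/2.5,220+(v-450)/2.5); sr=lambda u,v:(250+(u-400)/4,190+(v-300)/4)
f=lambda n,a,b:print(n,*[np.round(x,1) for x in tri(T,a,S,b)])
f('tab',tc(598,105),sc(177,45))
f('roof NE corner(far -y)',tc(640,80),sc(240,130))
f('roof far +y',tc(515,80),sc(130,75))
f('roof near +y',tc(515,172),sc(90,98)); f('roof near -y',tc(640,175),sc(158,172))
f('rail free end top left',tr(378,483),sr(692,467)); f('rail end near',tr(378,499),sr(672,486))
f('rail low', tr(100,496),sr(490,362))
for p in((58,567),(324,559),(324,504)):print('base',plane(T,tr(*p),10).round(1))
for p in((425,95),(425,170)):print('tray +y end',plane(T,tc(*p),15).round(1))
for p in ((428,510),(400+30,513)):print('base scene',plane(S,sr(*p),10).round(1))
```

```text
tab [ 515.3 -260.4  168.4] 2.0
roof NE corner(far -y) [ 531.5 -288.5  133.3] 0.7
roof far +y [ 522.4 -224.7  128.8] 17.7
roof near +y [ 487.5 -228.   128.6] 3.3
roof near -y [ 487.1 -288.8  128.5] 3.5
rail free end top left [608.9 -97.2 194.4] 0.2
rail end near [594.7 -97.5 185.1] 1.5
rail low [594.5 167.9 162.8] 7.8
base [549.8 237.1  10. ]
base [563.3 -50.   10. ]
base [624.1 -49.1  10. ]
tray +y end [ 536.8 -199.5   15. ]
tray +y end [ 496.5 -199.1   15. ]
base scene [554.1 233.7  10. ]
base scene [553.6 228.4  10. ]
```

Emit:
arm_command --increments '[[[0,0,-0.118,37,-8,-14,1],[0,0,-0.236,74,-16,-28,1],[0,0,-0.354,111,-24,-42,1],[0,0,-0.472,148,-34,-56,1],[0,0,-0.59,188,-45,-62,1]]]'

```text
time: 0.57
ee_pos: [355.5, -373.9, 294.9]
ee_rot: [2.77, 1.477, 0.0]
contact_force: [0.4, -0.5, 0.9]
width: 85.6
grip_force: 0.0
```

```bash
cat >> h.py <<'E'
def go(P,ang):
    """tool shift & yaw turn to reach TCP P with tool pointing down and tool y at world angle ang (rad)"""
    s=manip.get_state();R=Ro.from_rotvec(s['ee_rot']); z=np.array([0,0,-1.]);y=np.array([np.cos(ang),np.sin(ang),0])
    G=Ro.from_matrix(np.c_[np.cross(y,z),y,z])
    print('t',round(s['time'],2),'tcp',s['ee_pos'].round(1),'turn',(R.inv()*G).as_rotvec().round(3),'shift',R.inv().apply(np.array(P)-s['ee_pos']).round(1),'F',s['contact_force'].round(2),'w',round(s['width'],1))
E
python3 -c "
from h import *
go([516,-258,290],0)"
```

```text
t 0.57 tcp [ 355.5 -373.9  294.9] turn [ 0.001  0.001 -0.591] shift [185.7  68.7   4.8] F [ 0.37 -0.54  0.88] w 85.6
```

Emit:
arm_command --increments '[[[0,0,-0.118,38,14,1,0.6],[0,0,-0.236,76,28,2,0.6],[0,0,-0.354,114,42,3,0.6],[0,0,-0.472,152,56,4,0.6],[0,0,-0.59,184,67,5,0.6]]]'

```text
time: 0.98
ee_pos: [514.8, -257.8, 288.0]
ee_rot: [-2.221, -2.222, -0.0]
contact_force: [1.3, -0.5, 0.5]
width: 51.1
grip_force: 0.0
```

```bash
python3 -c "
from h import *
go([516,-258,290],0)
d=grab('wrist','w1')
for n in('top','scene'): grab(n,n+'1')
go([516,-258,290],0)
im=np.zeros((600,800,3),np.uint8);im[:480,:640]=d['image'];cv2.imwrite('pics/w1v.png',im[:480,:640,::-1])
print(proj(d,[516,-258,169]).round(1))"
```

```text
t 0.98 tcp [ 514.8 -257.8  288. ] turn [ 0.    -0.     0.001] shift [-0.2  1.2 -2. ] F [ 1.33 -0.45  0.51] w 51.1
t 1.13 tcp [ 514.3 -258.   287.5] turn [-0.001 -0.001 -0.002] shift [-0.   1.7 -2.5] F [-0.01  0.44 -0.56] w 51.1
[321.5 230.6]
```

View pics/w1v.png

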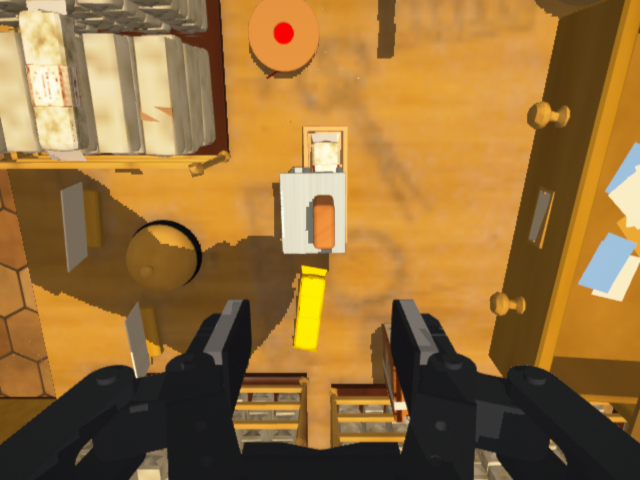

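The wrist view shows the carrier's roof at cols 281-347, rows 173-254. The tab is at about (323,221) and the tray with the cream bar is above it at (326,150). The look-alike lies loose at (310,310).

```bash
python3 -c "
from h import *
d=load('w1');H=cv2.cvtColor(d['image'],cv2.COLOR_RGB2HSV).astype(int);h,s,v=H[...,0],H[...,1],H[...,2]
def box(m,x,y,w,hh,z,n):
    o=np.zeros(m.shape,np.uint8);o[y:y+hh,x:x+w]=m[y:y+hh,x:x+w]
    c=max(cv2.findContours(o,0,cv2.CHAIN_APPROX_NONE)[0],key=cv2.contourArea);r=cv2.minAreaRect(c);b=cv2.boxPoints(r)
    print(n,r,[plane(d,p,z)[:2].round(1).tolist() for p in b]); print(cv2.boundingRect(c))
print(H[200,323],H[221,323],H[244,323],H[221,315],H[221,298])
box((h<11)&(s>110),300,185,45,70,169,'tab')
box((s<60),275,165,80,95,131,'roof')
print([round(float(x)) for x in v[190:255,323]]); print(v[221,305:342])
for p in((281,173),(346,173),(347,252),(283,254)):print(plane(d,p,131)[:2].round(1))
for p in((303,126),(348,126)):print('tray',plane(d,p,15)[:2].round(1))
"
```

```text
[ 13 187 127] [ 14 191 239] [ 15 188 243] [ 13 191 207] [ 25  31 230]Traceback (most recent call last):
  File "<string>", line 9, in <module>
    box((h<11)&(s>110),300,185,45,70,169,'tab')
    ~~~^^^^^^^^^^^^^^^^^^^^^^^^^^^^^^^^^^^^^^^^
  File "<string>", line 6, in box
    c=max(cv2.findContours(o,0,cv2.CHAIN_APPROX_NONE)[0],key=cv2.contourArea);r=cv2.minAreaRect(c);b=cv2.boxPoints(r)
ValueError: max() iterable argument is empty
```

```bash
python3 -c "
from h import *
d=load('w1');H=cv2.cvtColor(d['image'],cv2.COLOR_RGB2HSV).astype(int);h,s,v=H[...,0],H[...,1],H[...,2]
print('tab col v',v[188:256,323]); print('row v',v[225,300:345]);print('row s',s[225,300:345]);print('s col',s[188:256,323])
o=np.zeros(s.shape,np.uint8);o[165:262,272:355]=(s<60)[165:262,272:355]
c=max(cv2.findContours(o,0,cv2.CHAIN_APPROX_NONE)[0],key=cv2.contourArea);r=cv2.minAreaRect(c);print(r)
b=cv2.boxPoints(r);P=np.array([plane(d,p,131)[:2] for p in b]);print(P.round(1).tolist(),P.mean(0).round(1))
for p in((303,126),(348,126)):print('tray',plane(d,p,15)[:2].round(1))
"
```

```text
tab col v [232 232 232 232 232 230 208 148 124 124 126 127 127 127 128 129 145 182
 211 220 223 226 228 229 231 232 233 234 236 237 237 238 239 239 239 239
 240 240 240 239 238 237 235 234 235 238 240 240 239 239 238 239 239 240
 241 243 243 243 238 223 185 134 119 117 112  99  92  91]
row v [231 234 233 231 229 224 144 120 118 116 115 114 116 135 189 211 225 235
 237 238 238 239 240 240 240 240 240 239 239 238 234 227 219 207 178 225
 231 231 230 232 232 231 230 229 225]
row s [ 31  28  28  32  32  36  37  36  37  33  33  36  48 157 189 192 192 190
 188 190 191 190 188 190 189 190 191 189 190 191 191 192 192 186 115  41
  33  32  32  32  31  31  31  31  40]
s col [ 31  31  31  31  32  33  53 114 177 185 186 185 187 187 187 186 185 192
 193 194 192 191 191 192 191 191 190 192 191 190 192 191 191 191 191 189
 190 190 190 190 191 192 191 192 191 190 189 189 191 189 190 190 191 190
 188 188 188 188 189 189 165  93  43  37  48  88 150 168]
((312.0, 209.0), (88.0, 64.0), 90.0)
[[486.9, -220.8], [531.9, -220.7], [533.0, -286.0], [485.1, -286.1]] [ 509.2 -253.4]
tray [ 498.7 -198. ]
tray [ 541.5 -198. ]
```

```bash
python3 -c "
from h import *
d=load('w1')
for p in((323.7,226.7),(313,205),(334.5,248.5),(313,248.5),(334.5,205)):print('tabtop',plane(d,p,169)[:2].round(1))
for p in((281,173),(346,173),(347,252.5),(283,253.5)):print('roof',plane(d,p,131)[:2].round(1))
S=load('scene0');print('tab height',tri(d,(323.7,226.7),S,(325.4,284)))
go([517,-256,250],0)
"
```

```text
tabtop [ 517.4 -255.4]
tabtop [ 510.6 -241.2]
tabtop [ 524.5 -270.1]
tabtop [ 510.5 -270.1]
tabtop [ 524.2 -241.2]
roof [ 487.4 -226.4]
roof [ 533.4 -226.4]
roof [ 535.2 -285.6]
roof [ 487.4 -286.5]
tab height (array([ 517.99717391, -256.71688638,  165.2192196 ]), np.float64(1.1825045120083009))
t 1.13 tcp [ 514.3 -258.   287.5] turn [-0.001 -0.001 -0.002] shift [ 2.   2.7 37.5] F [-0.01  0.44 -0.56] w 51.1
```

Emit:
arm_command --increments '[[[0,0,0,2,3,30,0.6],[0,0,0,2,3,65,0.6],[0,0,0,2,3,100,0.6],[0,0,0,2,3,115,0.6],[0,0,0,2,3,115,0.6]]]'

```text
time: 1.55
ee_pos: [512.9, -257.2, 169.5]
ee_rot: [-2.226, -2.207, 0.003]
contact_force: [-0.2, -0.2, -0.3]
width: 51.2
grip_force: 0.0
```

```bash
python3 -c "
from h import *
go([517.4,-255.7,139],0)"
```

```text
t 1.55 tcp [ 512.9 -257.2  169.5] turn [-0.006 -0.004 -0.009] shift [ 1.4  4.7 30.4] F [-0.23 -0.19 -0.28] w 51.2
```

Emit:
arm_command --increments '[[[-0.003,0,-0.005,1,4,10,0.6],[-0.003,0,-0.005,1,4,22,0.6],[-0.003,0,-0.005,1,4,29,0.6],[-0.003,0,-0.005,1,4,29,0.6],[-0.003,0,-0.005,1,4,29,0.6]]]'

```text
time: 1.97
ee_pos: [520.2, -257.2, 144.9]
ee_rot: [2.221, 2.218, 0.004]
contact_force: [-0.6, -0.0, 0.4]
width: 51.1
grip_force: 0.0
```

```bash
python3 -c "
from h import *
go([517.4,-255.7,139],0)"
```

```text
t 1.97 tcp [ 520.2 -257.2  144.9] turn [ 0.004  0.    -0.001] shift [ 1.5 -2.8  5.9] F [-0.59 -0.05  0.41] w 51.1
```

Emit:
arm_command --increments '[[[0,0,0,1,0,4,0.6],[0,0,0,1,0,4,0.6],[0,0,0,1,0,4,0.6],[0,0,0,1,0,4,0.6]]]'

```text
time: 2.3
ee_pos: [520.2, -255.9, 140.6]
ee_rot: [2.221, 2.219, 0.003]
contact_force: [0.8, 0.4, 0.6]
width: 51.0
grip_force: 0.0
```

```bash
python3 -c "
from h import *
go([517.4,-255.7,139],0)"
```

```text
t 2.3 tcp [ 520.2 -255.9  140.6] turn [ 0.003  0.    -0.001] shift [ 0.2 -2.8  1.6] F [0.79 0.41 0.57] w 51.0
```

Emit:
arm_command --increments '[[[0,0,0,0,-2.8,0,0.6],[0,0,0,0,-2.8,0,0.3],[0,0,0,0,-2.8,0,0],[0,0,0,0,-2.8,0,0],[0,0,0,0,-2.8,0,0]]]'

```text
time: 2.72
ee_pos: [517.3, -255.9, 140.4]
ee_rot: [2.221, 2.219, 0.003]
contact_force: [-0.2, -0.1, 1.4]
width: 12.9
grip_force: 59.2
```

Emit:
arm_command --increments '[[[0,0,0,0,0,0,0],[0,0,0,0,0,0,0],[0,0,0,0,0,0,0],[0,0,0,0,0,0,0]]]'

```text
time: 3.05
ee_pos: [517.4, -255.9, 140.5]
ee_rot: [2.221, 2.219, 0.003]
contact_force: [0.7, 0.1, 3.1]
width: 13.0
grip_force: 59.5
```

Emit:
arm_command --increments '[[[0,0,0,0,0,-8,0],[0,0,0,0,0,-26,0],[0,0,0,0,0,-50,0],[0,0,0,0,0,-74,0],[0,0,0,0,0,-92,0]]]'

```text
time: 3.47
ee_pos: [516.9, -255.8, 234.2]
ee_rot: [2.221, 2.218, 0.003]
contact_force: [0.9, -0.3, -1.6]
width: 12.8
grip_force: 58.8
```

Emit:
arm_command --increments '[[[0,0,0,0,0,-14,0],[0,0,0,0,0,-26,0],[0,0,0,0,0,-33,0],[0,0,0,0,0,-33,0],[0,0,0,0,0,-33,0]]]'

```text
time: 3.88
ee_pos: [516.7, -255.8, 265.0]
ee_rot: [2.221, 2.219, 0.003]
contact_force: [0.1, -0.5, -2.6]
width: 13.2
grip_force: 58.8
```

```bash
python3 -c "
from h import *
go([500,-28,265.5],0.047)
d=grab('scene','s2'); w=grab('wrist','w2')
im=d['image'][150:390,230:420]; im=cv2.resize(im,(400,505)); o=np.zeros((505,800,3),np.uint8);o[:,:400]=im;o[:,400:]=cv2.resize(w['image'][0:404,160:480],(400,505));cv2.imwrite('pics/c2.png',o[...,::-1])
"
```

```text
t 3.88 tcp [ 516.7 -255.8  265. ] turn [ 0.003 -0.    -0.048] shift [227.8 -17.   -0.5] F [ 0.09 -0.5  -2.6 ] w 13.2
```

View pics/c2.png

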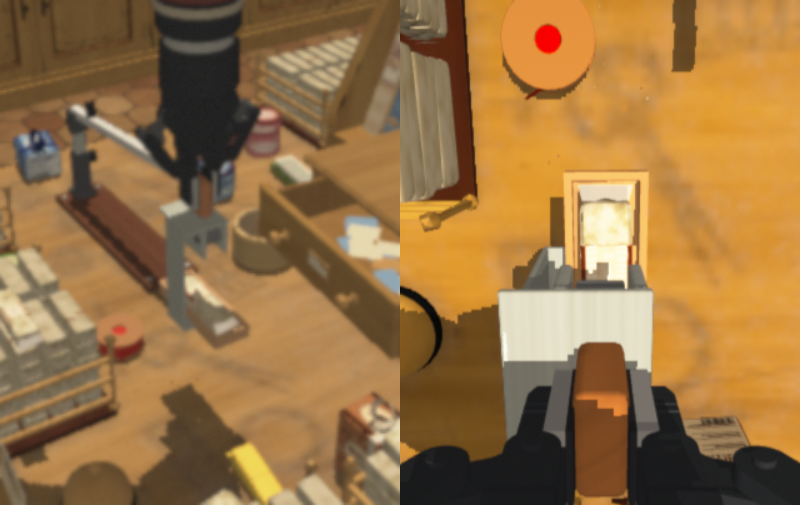

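The carrier is held upright in the fingers at crop (205,200), and the bar lies in the tray. Now I'll carry it across to the near side of the rail.

Emit:
arm_command --increments '[[[0,0,-0.01,10,-4,0,0],[0,0,-0.02,30,-8,0,0],[0,0,-0.03,55,-12,0,0],[0,0,-0.04,82,-15,0,0],[0.003,0,-0.048,109,-17,-1,0]]]'

```text
time: 4.4
ee_pos: [498.6, -145.1, 265.4]
ee_rot: [-2.167, -2.272, 0.001]
contact_force: [0.5, 0.6, -2.1]
width: 13.1
grip_force: 58.7
```

Emit:
arm_command --increments '[[[0,0,0,27,0,0,0],[0,0,0,54,0,0,0],[0,0,0,80,0,0,0],[0,0,0,102,0,0,0],[0,0,0,112,0,0,0]]]'

```text
time: 4.82
ee_pos: [493.4, -32.0, 265.8]
ee_rot: [-2.165, -2.275, 0.0]
contact_force: [-0.5, -0.5, -1.9]
width: 13.0
grip_force: 58.8
```

```bash
python3 -c "
from h import *
go([500,-28,265.5],0.047)
w=grab('wrist','w3');grab('scene','s3');grab('top','t3')
cv2.imwrite('pics/w3.png',w['image'][...,::-1])
"
```

```text
t 4.82 tcp [493.4 -32.  265.8] turn [-0.001 -0.001  0.003] shift [3.6 6.8 0.3] F [-0.45 -0.47 -1.92] w 13.0
```

View pics/w3.png

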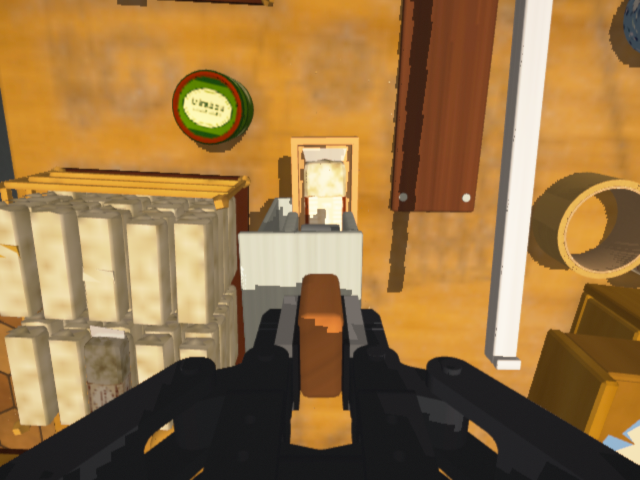

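The wrist view shows the rail in white from (540,0) down to its ledge end at (507,363), the base plate end at (391-474,211), and the carrier on the near side with the bar in its tray.

```bash
python3 -c "
from h import *
w=load('w3');S=load('scene0');T=load('top0')
a=plane(w,(391,211),10);b=plane(w,(474,212),10);print('base end',a.round(1),b.round(1),'origin',((a+b)/2-100*np.array([.047,-.999,0])).round(1))
g=cv2.cvtColor(w['image'],cv2.COLOR_RGB2HSV)
for r in(60,150,220,300,340):
    row=g[r,480:570]; i=np.where((row[:,1]<70)&(row[:,2]>235))[0]; j=np.where((row[:,1]<80)&(row[:,2]>120))[0]; print(r,480+i.min(),480+i.max(),480+j.min(),480+j.max())
sr=lambda u,v:(250+(u-400)/4,190+(v-300)/4);tr=lambda u,v:(195+u/2.5,220+(v-450)/2.5)
for q in((495,358),(521,359)):
  for n,s in(('far',(692,467)),('near',(672,486))):
    print(q,n,*tri(w,q,S,sr(*s)))
  for s in((378,483),(378,499)):print(q,'top',*tri(w,q,T,tr(*s)))
"
```

```text
base end [562.5 -47.3  10. ] [642.6 -44.3  10. ] origin [597.9  54.1  10. ]
60 523 545 520 546
150 514 536 511 536
220 507 529 496 530
300 500 521 497 521
340 496 517 494 517
(495, 358) far [605.44229323 -94.93767846 190.68070388] 10.609469172369668
(495, 358) near [598.82529161 -94.55323266 184.59453982] 6.940061726883592
(495, 358) top [609.59243393 -99.66006647 176.95791786] 6.513185489325033
(495, 358) top [598.23829558 -96.09535046 186.84357277] 6.97460408072942
(521, 359) far [613.46443329 -91.52407804 191.11868816] 2.258094882485213
(521, 359) near [606.58356305 -91.05550719 185.45189608] 19.970020917387775
(521, 359) top [613.33585244 -95.67576995 187.80313295] 7.216205721633807
(521, 359) top [600.97867806 -91.5425692  199.60274113] 19.86875050721653
```

Emit:
arm_command --increments '[[[0,0,0,0,4,6,0],[0,0,0,0,14,12,0],[0,0,0,0,30,13,0],[0,0,0,0,46,13,0],[0,0,0,0,58,13,0]]]'

```text
time: 5.38
ee_pos: [554.3, -33.3, 252.0]
ee_rot: [-2.17, -2.271, 0.0]
contact_force: [-0.1, -0.7, -1.4]
width: 13.3
grip_force: 58.7
```

Emit:
arm_command --increments '[[[0,0,0,0,14,0,0],[0,0,0,0,28,0,0],[0,0,0,0,38,0,0],[0,0,0,0,44,0,0],[0,0,0,0,44,0,0]]]'

```text
time: 5.8
ee_pos: [597.7, -31.0, 251.8]
ee_rot: [-2.169, -2.272, 0.001]
contact_force: [0.2, 0.0, -3.0]
width: 13.0
grip_force: 58.8
```

```bash
python3 -c "
from h import *
go([601.5,-27,253],0.044)
w=grab('wrist','w4');s=grab('scene','s4')
o=np.zeros((480,800,3),np.uint8);o[:,:400]=w['image'][:,120:520];o[:,400:]=cv2.resize(s['image'][170:290,240:340],(400,480))
cv2.imwrite('pics/c4.png',o[...,::-1])
"
```

```text
t 5.8 tcp [597.7 -31.  251.8] turn [-0.001 -0.     0.002] shift [ 3.8  4.  -1.2] F [ 0.25  0.03 -2.99] w 13.0
```

View pics/c4.png

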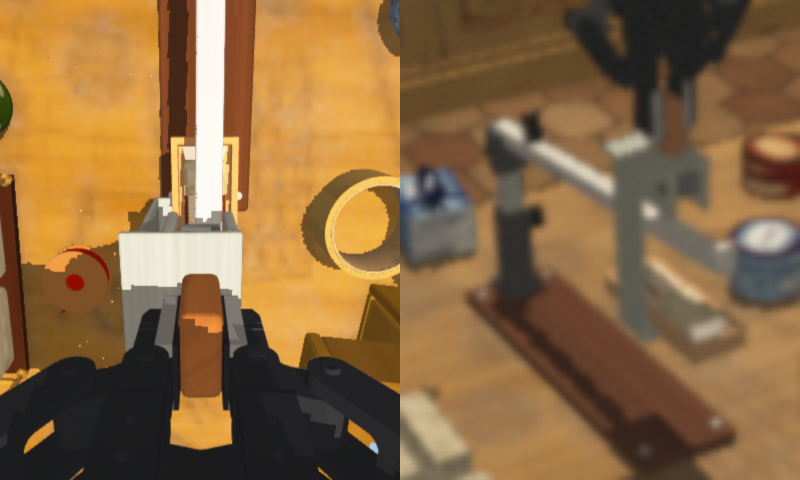

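The wrist crop shows the rail in white at cols 196-226, running under the roof and parallel to the tab at cols 180-221. The scene half shows the bar passing between roof and tray, so the rail is inside the hook. Next is the sideways offset.

```bash
python3 -c "
from h import *
w=load('w4');st=manip.get_state();R=Ro.from_rotvec(st['ee_rot']);P=st['ee_pos']
loc=lambda X:R.inv().apply(X-P).round(1)
H=cv2.cvtColor(w['image'],cv2.COLOR_RGB2HSV).astype(int)
for r in(40,100,130,170,195):
    row=H[r,280:380];i=280+np.where((row[:,1]<45)&(row[:,2]>225))[0];j=280+np.where((row[:,1]<75)&(row[:,2]>120))[0];print(r,i.min(),i.max(),j.min(),j.max(),[loc(plane(w,((i.min()+i.max()+1)/2,r),z)) for z in(165,175,190)])
print('tab',loc(plane(w,(320.5,300),280)),'tray',[loc(plane(w,(c,150),127)) for c in(291.5,361)],'roof',[loc(plane(w,(c,236),243)) for c in(240,362)])
"
```

```text
40 318 343 316 344 [array([106.7,   7.1,  87.4]), array([105.2,   6.9,  77.4]), array([103. ,   6.5,  62.4])]
100 316 342 316 343 [array([78.4,  6.6, 87.4]), array([78.1,  6.4, 77.4]), array([77.8,  6. , 62.4])]
130 317 342 315 343 [array([63.3,  6.9, 87.4]), array([63.8,  6.7, 77.4]), array([64.4,  6.4, 62.4])]
170 316 341 315 343 [array([42.4,  6.5, 87.4]), array([43.7,  6.3, 77.4]), array([45.7,  6. , 62.4])]
195 316 361 289 361 [array([28.7, 12.1, 87.4]), array([30.6, 11.7, 77.4]), array([33.5, 11. , 62.4])]
tab [ 19.2   1.8 -27.6] tray [array([ 49.7, -16.1, 125.4]), array([ 49.7,  27.1, 125.4])] roof [array([ 28.1, -28.3,   9.5]), array([28.1, 17.4,  9.4])]
```

Emit:
arm_command --increments '[[[0,-0.025,0,0,1,3,0],[0,-0.05,0,0,2,6,0],[0,-0.08,0,0,2.5,9,0],[0,-0.105,0,0,2.5,11,0],[0,-0.105,0,0,2.5,11,0]]]'

```text
time: 6.32
ee_pos: [598.5, -29.0, 241.7]
ee_rot: [2.112, 2.218, -0.114]
contact_force: [-0.2, 0.8, -2.5]
width: 12.9
grip_force: 58.8
```

```bash
cat > chk.py <<'E'
from h import *
import sys
w=grab('wrist',sys.argv[1]);s=grab('scene','s'+sys.argv[1]);st=manip.get_state();R=Ro.from_rotvec(st['ee_rot']);P=st['ee_pos']
print(P.round(1),st['contact_force'].round(2),R.as_matrix().round(3).tolist())
loc=lambda X:R.inv().apply(X-P).round(1)
H=cv2.cvtColor(w['image'],cv2.COLOR_RGB2HSV).astype(int)
for r in(40,100,130,170):
    row=H[r,280:380];i=280+np.where((row[:,1]<45)&(row[:,2]>225))[0];print(r,i.min(),i.max(),loc(plane(w,((i.min()+i.max()+1)/2,r),175)))
o=np.zeros((480,800,3),np.uint8);o[:,:400]=w['image'][:,120:520];o[:,400:]=cv2.resize(s['image'][170:290,240:340],(400,480))
cv2.imwrite(f'pics/c{sys.argv[1]}.png',o[...,::-1])
E
python3 chk.py w5
```

```text
[598.8 -29.4 242.2] [-0.54  0.09 -2.56] [[-0.048, 0.999, 0.005], [0.993, 0.048, -0.105], [-0.105, -0.0, -0.994]]
40 315 345 [102.9   4.3  56.8]
100 314 343 [78.4  3.9 59.3]
130 314 342 [65.2  3.8 60.7]
170 314 361 [46.4  8.6 62.7]
```

View pics/cw5.png

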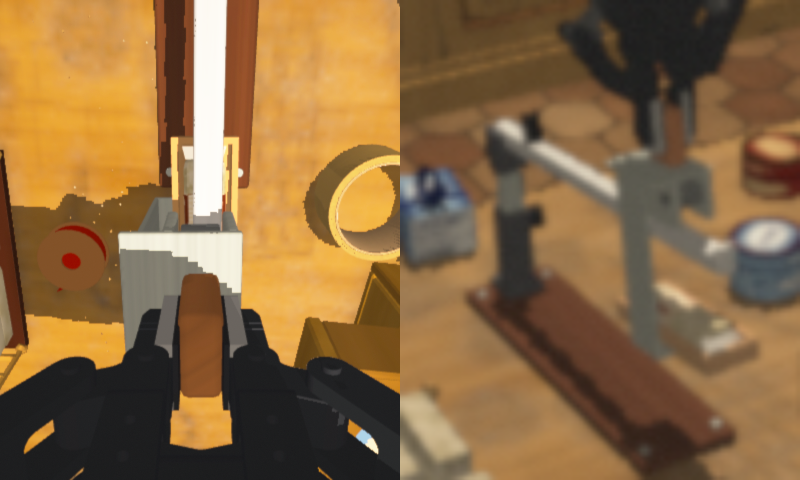

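The rail lines up with the hook: its centre is at col 209 in the crop, and the tool-frame offset is 4.0 mm against about 3.7 mm expected. The bar is still in the tray. I'll lower it in small steps and watch the force.

Emit:
arm_command --increments '[[[0,0,0,0.2,0,2,0],[0,0,0,0.4,0,4,0],[0,0,0,0.6,0,6,0],[0,0,0,0.9,0,8,0],[0,0,0,1.1,0,10,0]]]'

```text
time: 6.83
ee_pos: [599.0, -30.2, 231.8]
ee_rot: [2.115, 2.216, -0.111]
contact_force: [0.2, 0.3, -2.2]
width: 13.2
grip_force: 58.8
```

Emit:
arm_command --increments '[[[0,0,0,0.1,0,1,0],[0,0,0,0.2,0,2,0],[0,0,0,0.3,0,3,0],[0,0,0,0.4,0,4,0],[0,0,0,0.4,0,4,0]]]'

```text
time: 7.25
ee_pos: [599.0, -30.0, 227.9]
ee_rot: [2.115, 2.217, -0.111]
contact_force: [-0.4, -0.4, -2.3]
width: 13.2
grip_force: 58.8
```

Emit:
arm_command --increments '[[[0,0,0,0.1,0,1,0],[0,0,0,0.2,0,2,0],[0,0,0,0.3,0,3,0],[0,0,0,0.4,0,4,0],[0,0,0,0.4,0,4,0]]]'

```text
time: 7.67
ee_pos: [598.9, -30.0, 223.8]
ee_rot: [2.115, 2.217, -0.112]
contact_force: [0.6, -1.2, -2.2]
width: 12.7
grip_force: 58.8
```

Emit:
arm_command --increments '[[[0,0,0,0.1,0,1,0],[0,0,0,0.2,0,2,0],[0,0,0,0.2,0,2,0]]]'

```text
time: 7.92
ee_pos: [599.0, -30.1, 221.9]
ee_rot: [2.115, 2.217, -0.111]
contact_force: [-0.3, 0.3, -2.3]
width: 12.9
grip_force: 58.8
```

```bash
python3 chk.py w6
```

```text
[599.1 -30.  222.1] [-0.14 -0.58 -2.92] [[-0.047, 0.999, 0.005], [0.993, 0.047, -0.105], [-0.105, -0.0, -0.994]]
40 312 346 [99.7  3.9 36.8]
100 312 344 [77.6  3.7 39.2]
130 313 343 [65.6  3.8 40.4]
170 312 343 [48.7  3.7 42.2]
```

Emit:
arm_command --increments '[[[0,0,0,0.1,0.5,1,0],[0,0,0,0.2,0.5,2,0],[0,0,0,0.2,0.5,2,0]]]'

```text
time: 8.27
ee_pos: [599.7, -30.0, 220.0]
ee_rot: [2.115, 2.216, -0.111]
contact_force: [0.5, -0.2, -0.3]
width: 12.5
grip_force: 59.0
```

Emit:
arm_command --increments '[[[0,0,0,0.1,0,1,0],[0,0,0,0.2,0,2,0],[0,0,0,0.2,0,2,0]]]'

```text
time: 8.52
ee_pos: [599.8, -30.1, 218.3]
ee_rot: [2.114, 2.216, -0.111]
contact_force: [-0.3, 0.7, 2.3]
width: 13.1
grip_force: 59.4
```

Emit:
arm_command --increments '[[[0,0,0,0.1,0,1,0],[0,0,0,0.2,0,1.5,0],[0,0,0,0.2,0,1.5,0]]]'

```text
time: 8.77
ee_pos: [599.8, -30.1, 216.9]
ee_rot: [2.114, 2.216, -0.111]
contact_force: [0.1, 0.5, 4.9]
width: 13.2
grip_force: 59.7
```

The rail now takes about 7 N, which is more than I need, so I'll back off to about 2.5 N.

Emit:
arm_command --increments '[[[0,0,0,-0.1,0,-1.2,0],[0,0,0,-0.2,0,-2.5,0],[0,0,0,-0.2,0,-2.5,0]]]'

```text
time: 9.02
ee_pos: [599.7, -30.0, 219.2]
ee_rot: [2.115, 2.216, -0.111]
contact_force: [1.6, 0.1, 0.2]
width: 13.3
grip_force: 59.2
```

```bash
python3 chk.py w7
```

```text
[599.7 -30.  219. ] [ 1.28 -0.08  0.9 ] [[-0.047, 0.999, 0.005], [0.993, 0.047, -0.105], [-0.105, 0.0, -0.994]]
40 310 344 [99.2  3.2 33.7]
100 310 342 [77.5  2.9 36. ]
130 310 342 [65.7  3.  37.3]
170 310 341 [49.   2.9 39. ]
```

Run:
```python
from h import *
s=load('sw7')['image'][190:270,280:346];w=load('w7')['image'][90:290,240:400]
o=np.zeros((580,800,3),np.uint8);o[:,:400]=cv2.resize(s,(400,485),interpolation=cv2.INTER_CUBIC)[:1].repeat(580,0)*0
o[:485,:400]=cv2.resize(s,(400,485),interpolation=cv2.INTER_CUBIC);o[:500,400:]=cv2.resize(w,(400,500),interpolation=cv2.INTER_CUBIC)
cv2.imwrite('pics/c7z.png',o[...,::-1])
```

```text
(no output)
```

View pics/c7z.png

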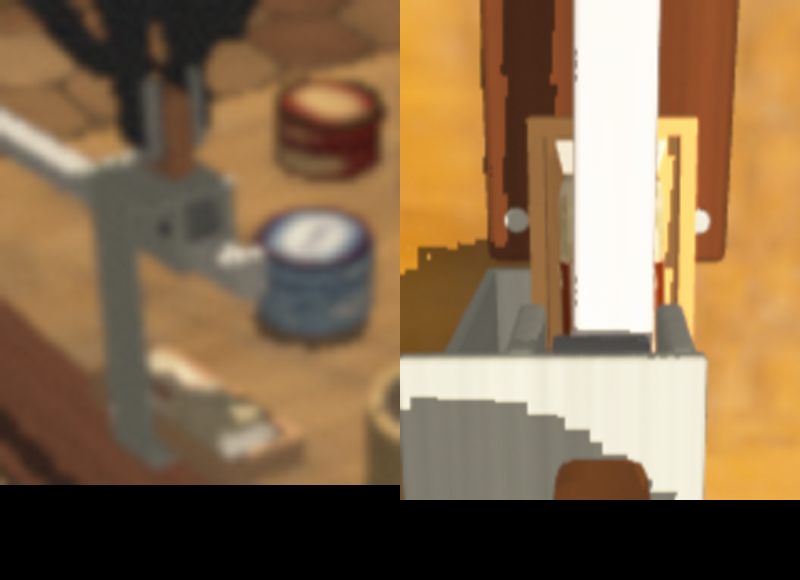

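The wrist half shows the rail running between the cheeks (crop cols 525 to 690) and under the dark roller at (600,343). The scene half shows the bar entering below the roof, so the rollers carry it. I'll open the fingers.

Emit:
arm_command --increments '[[[0,0,0,0,0,0,0.6],[0,0,0,0,0,0,0.6],[0,0,0,0,0,0,0.6],[0,0,0,0,0,0,0.6],[0,0,0,0,0,0,0.6]]]'

```text
time: 9.53
ee_pos: [599.4, -29.9, 218.9]
ee_rot: [2.115, 2.217, -0.112]
contact_force: [0.2, 0.6, -0.5]
width: 51.1
grip_force: 0.0
```

Emit:
arm_command --increments '[[[0,0,0,0,0,0,0.6],[0,0,0,0,0,0,0.6],[0,0,0,0,0,0,0.6],[0,0,0,0,0,0,0.6],[0,0,0,0,0,0,0.6]]]'

```text
time: 9.95
ee_pos: [599.5, -30.0, 219.1]
ee_rot: [2.115, 2.217, -0.111]
contact_force: [-1.1, 0.2, 0.1]
width: 51.1
grip_force: 0.0
```

Run:
```python
from h import *
w=grab('wrist','w8')['image'];s=grab('scene','s8')['image'];t=grab('top','t8')['image'];print(manip.get_state()['contact_force'],manip.get_state()['width'])
o=np.zeros((600,800,3),np.uint8);o[:300,:400]=cv2.resize(w,(400,300));o[:300,400:]=cv2.resize(s[180:300,240:400],(400,300));o[300:,:400]=cv2.resize(t[190:310,200:360],(400,300))
cv2.imwrite('pics/c8.png',o[...,::-1])
H=cv2.cvtColor(w,cv2.COLOR_RGB2HSV)
```

```text
[-0.43986752  0.10008119  0.01519461] 51.2325670847756
```

Emit:
arm_command --increments '[[[0,0,0,0,0,0,0.6],[0,0,0,0,0,0,0.6],[0,0,0,0,0,0,0.6],[0,0,0,0,0,0,0.6],[0,0,0,0,0,0,0.6]]]'

```text
time: 10.52
ee_pos: [599.5, -30.0, 219.0]
ee_rot: [2.115, 2.217, -0.111]
contact_force: [0.0, 0.4, -0.2]
width: 51.3
grip_force: 0.0
```

Emit:
arm_command --increments '[[[0,0,0,0,0,0,0.6],[0,0,0,0,0,0,0.6],[0,0,0,0,0,0,0.6],[0,0,0,0,0,0,0.6],[0,0,0,0,0,0,0.6]]]'

```text
time: 10.93
ee_pos: [599.5, -30.0, 219.1]
ee_rot: [2.115, 2.217, -0.111]
contact_force: [-0.3, -0.5, -0.6]
width: 51.0
grip_force: 0.0
```

Run:
```python
from h import *
def roof(im):  # scene: grey carrier right of x=255; report grey mask extent
    H=cv2.cvtColor(im,cv2.COLOR_RGB2HSV); m=((H[...,1]<50)&(H[...,2]>70)&(H[...,2]<210)).astype(np.uint8)[180:290,255:345]
    n,l,s,c=cv2.connectedComponentsWithStats(m);i=1+s[1:,4].argmax();return s[i].tolist(),c[i].round(1)
a=load('s8')['image'];w8=load('w8')['image']
b=grab('scene','s9')['image'];w=grab('wrist','w9')['image'];t=grab('top','t9')['image']
c=grab('scene','s10')['image']
for x in(load('sw7')['image'],a,b,c):print(roof(x))
print(np.abs(w.astype(int)-w8).mean(),np.abs(b.astype(int)-c).mean())
o=np.zeros((600,800,3),np.uint8);o[:300,:400]=cv2.resize(w,(400,300));o[:300,400:]=cv2.resize(b[180:300,240:400],(400,300));o[300:,:400]=cv2.resize(t[190:310,200:360],(400,300));o[300:,400:]=cv2.resize(a[180:300,240:400],(400,300))
cv2.imwrite('pics/c9.png',o[...,::-1])
```

```text
([7, 21, 79, 65, 989], array([54.4, 50. ]))
([7, 21, 79, 59, 982], array([51.2, 47.6]))
([7, 21, 79, 55, 942], array([50. , 46.8]))
([7, 21, 79, 55, 944], array([49.9, 46.8]))
10.499976128472222 0.9106369357638889
```

Emit:
arm_command --increments '[[[0,0,0,0,0,0,0.6],[0,0,0,0,0,0,0.6],[0,0,0,0,0,0,0.6],[0,0,0,0,0,0,0.6],[0,0,0,0,0,0,0.6]]]'

```text
time: 11.55
ee_pos: [599.6, -30.0, 219.1]
ee_rot: [2.115, 2.217, -0.111]
contact_force: [0.2, -0.5, -0.6]
width: 51.2
grip_force: 0.0
```

Emit:
arm_command --increments '[[[0,0,0,0,0,0,0.6],[0,0,0,0,0,0,0.6],[0,0,0,0,0,0,0.6],[0,0,0,0,0,0,0.6],[0,0,0,0,0,0,0.6]]]'

```text
time: 11.97
ee_pos: [599.5, -30.0, 219.0]
ee_rot: [2.115, 2.217, -0.111]
contact_force: [0.1, -0.7, -0.5]
width: 51.0
grip_force: 0.0
```

Emit:
arm_command --increments '[[[0,0,0,0,0,0,0.6],[0,0,0,0,0,0,0.6],[0,0,0,0,0,0,0.6],[0,0,0,0,0,0,0.6],[0,0,0,0,0,0,0.6]]]'

```text
time: 12.38
ee_pos: [599.5, -29.9, 219.0]
ee_rot: [2.115, 2.217, -0.111]
contact_force: [-0.0, 1.1, 0.5]
width: 51.6
grip_force: 0.0
```

Run:
```python
from h import *
b=grab('scene','s11')['image'];w=grab('wrist','w11')['image'];t=grab('top','t11')['image'];w2=grab('wrist','w12')['image']
print(np.abs(w.astype(int)-w2).mean(),np.abs(w.astype(int)-load('w9')['image']).mean(), manip.get_state()['time'])
o=np.zeros((600,800,3),np.uint8);o[:300,:400]=cv2.resize(w,(400,300));o[:300,400:]=cv2.resize(b[180:300,230:390],(400,300));o[300:,:400]=cv2.resize(t[190:310,200:360],(400,300));o[300:,400:]=cv2.resize(load('w9')['image'],(400,300))
cv2.imwrite('pics/c11.png',o[...,::-1])
```

```text
0.47803602430555553 0.4635785590277778 12.5833
```

View pics/c11.png

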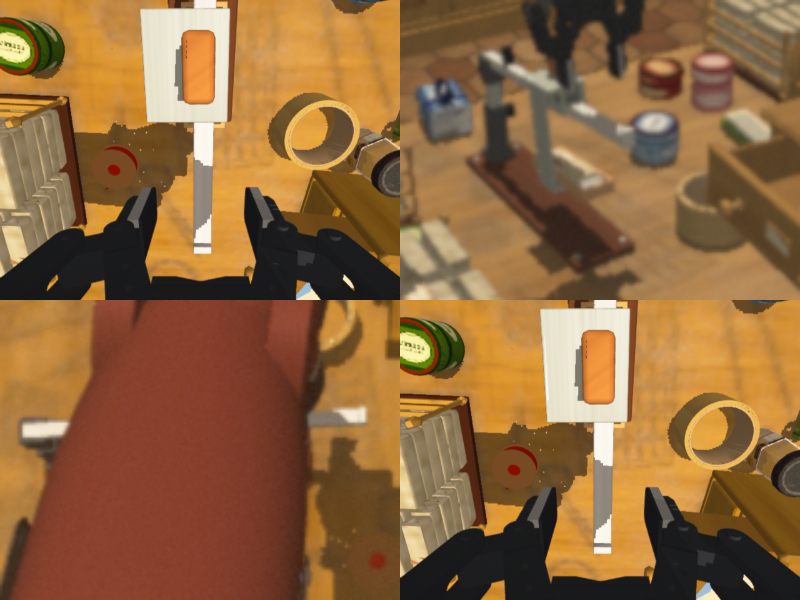

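The carrier has stopped downhill: its roof is at crop (187,65) and the tab at (198,67), upright and clear of the fingers. I'll check its position along the rail.

```bash
python3 -c "
from h import *
w=load('w11');S=load('s11')
xs=np.array([.044,-.999,0]);O=np.array([598,53,0]);ys=np.array([.999,.044,0])
for z in(225,232):
  for p in((317,107),):X=plane(w,p,z)-O;print(z,X@xs,X@ys)
for p in((226,16),(365,16),(378,196),(236,196)):X=plane(w,p,193)-O;print('roof',X@xs,X@ys)
for n in(8,9,11):
  H=cv2.cvtColor(load('w%d'%n)['image'],cv2.COLOR_RGB2HSV).astype(int);m=((H[...,1]>150)&(H[...,0]<18)&(H[...,2]>200));m[:,:285]=0;m[:,350:]=0;m[:30]=0;m[185:]=0;r,c=np.where(m);print(n,r.mean(),c.mean(),len(r))
"
```

```text
225 7.555834281797972 -2.8658913875677268
232 6.877312682818724 -2.8149412857362344
roof -18.662062597779048 -33.78806692644212
roof -18.83060606608427 13.077452149249478
roof 44.29885904661001 21.010953181640993
roof 44.49120154215155 -35.08507542086448
8 176.0562248995984 320.7710843373494 498
9 107.15328185328185 318.4372586872587 5180
11 107.18101119258974 318.436318023929 5182
```

```bash
python3 -c "
from h import *
w=load('w11');S=load('s11')
xs=np.array([.044,-.999,0]);O=np.array([598,53,0]);ys=np.array([.999,.044,0])
q=lambda X:((X-O)@xs).round(1),((X-O)@ys).round(1),round(X[2],1)
q=lambda X:(round(float((X-O)@xs),1),round(float((X-O)@ys),1),round(float(X[2]),1))
print('cam',q(-w['R'].T@w['t']),w['R'][2])
print('end',q(plane(w,(323,400),186)))
sc=lambda u,v:(230+(u-400)/2.5,180+v/2.5)
print('spine foot scene z60,80',[q(plane(S,sc(553,188),z)) for z in(60,70,80)])
for u in((490,55),(570,92),(640,140),(530,72)):
  print(u,[q(plane(S,sc(*u),z)) for z in(165,180)])
for x in(-170,-115,-75,0,80,149):
  X=O+xs*x+[0,0,168+.105*x];p=proj(S,X);print(x,'scene crop',((p[0]-230)*2.5+400).round(),((p[1]-180)*2.5).round(),'wrist',proj(w,X).round())
"
```

```text
Traceback (most recent call last):
NameError: name 'X' is not defined
```

```bash
python3 -c "
from h import *
w=load('w11');S=load('s11')
xs=np.array([.044,-.999,0]);O=np.array([598,53,0]);ys=np.array([.999,.044,0])
q=lambda X:(round(float((X-O)@xs),1),round(float((X-O)@ys),1),round(float(X[2]),1))
print('cam',q(-w['R'].T@w['t']),w['R'][2])
print('end',q(plane(w,(323,400),186)))
sc=lambda u,v:(230+(u-400)/2.5,180+v/2.5)
print('spine foot scene z60,80',[q(plane(S,sc(553,188),z)) for z in(60,70,80)])
for x in(-170,-115,-75,0,80,149):
  X=O+xs*x+[0,0,168+.105*x];p=proj(S,X);print(x,'scene crop',((p[0]-230)*2.5+400).round(),((p[1]-180)*2.5).round(),'wrist',proj(w,X).round())
  X=O+xs*x+[0,0,63+.105*x+169];print('    tab wrist',proj(w,X).round())
"
```

```text
cam (-4.9, -1.9, 353.9) [ 0.01886068 -0.38787177 -0.92152035]
end (155.2, -0.0, 186.0)
spine foot scene z60,80 [(16.2, -18.7, 60.0), (29.9, -26.1, 70.0), (43.7, -33.5, 80.0)]
-170 scene crop 488.0 56.0 wrist [ 329. -553.]
    tab wrist [  337. -1113.]
-115 scene crop 509.0 69.0 wrist [ 327. -302.]
    tab wrist [ 332. -566.]
-75 scene crop 524.0 78.0 wrist [ 326. -152.]
    tab wrist [ 330. -288.]
0 scene crop 556.0 96.0 wrist [325.  74.]
    tab wrist [327.  80.]
80 scene crop 593.0 118.0 wrist [324. 259.]
    tab wrist [325. 344.]
149 scene crop 628.0 139.0 wrist [323. 387.]
    tab wrist [324. 509.]
```

The carrier stopped at stand x of about +10 mm, short of the stop. I need its attitude before mending this, so I'll measure the roof precisely.

```bash
cat > att.py <<'E'
from h import *
import sys
w=load(sys.argv[1]);H=cv2.cvtColor(w['image'],cv2.COLOR_RGB2HSV).astype(int)
m=((H[...,1]<75)&(H[...,2]>170)).astype(np.uint8);m[:,:200]=0;m[:,400:]=0
for r in (5,10,20,40,60,100,140,170,185,190,195,200,210,240,260,380,390,400,410):
    i=np.where(m[r])[0]; g=np.split(i,np.where(np.diff(i)>1)[0]+1); print(r,[(int(k[0]),int(k[-1])) for k in g if len(k)>3])
E
python3 att.py w11
```

```text
5 [(310, 345)]
10 [(310, 345)]
20 [(224, 367)]
40 [(225, 366)]
60 [(227, 289), (345, 366)]
100 [(229, 280), (345, 365)]
140 [(232, 284), (344, 364)]
170 [(234, 363)]
185 [(235, 363)]
190 [(235, 363)]
195 [(237, 281), (285, 305), (310, 355)]
200 [(310, 341)]
210 [(310, 341)]
240 [(310, 340)]
260 [(321, 340)]
380 [(312, 337)]
390 []
400 [(310, 337)]
410 []
```

```bash
cat > pose.py <<'E'
from h import *
import sys
w=load(sys.argv[1]);H=cv2.cvtColor(w['image'],cv2.COLOR_RGB2HSV).astype(int)
tab=((H[...,1]>140)&(H[...,2]>235)&(H[...,0]<16)).astype(np.uint8);tab[:,:285]=0;tab[:,346:]=0;tab[200:]=0
c=max(cv2.findContours(tab,0,cv2.CHAIN_APPROX_NONE)[0],key=cv2.contourArea);print('tab',cv2.boundingRect(c))
m=((H[...,1]<75)&(H[...,2]>100)).astype(np.uint8)
col=lambda x:(lambda i:(int(i[0]),int(i[-1])))(np.where(m[:205,x])[0]);print('roof rows',[(x,col(x)) for x in(240,255,270,355,360)])
r0=np.mean([col(x)[0] for x in(240,255,270)]);r1=np.mean([col(x)[1] for x in(255,270)])+1
px=np.array([[223.8,r0],[368,r0],[363.5,r1],[235.5,r1]],float)
ob=np.array([[-30,-31,131],[-30,16,131],[30,16,131],[30,-31,131]],float)
ok,rv,tv=cv2.solvePnP(ob,px,np.array(w['camera_matrix'],float),None,flags=cv2.SOLVEPNP_ITERATIVE)
R=np.array(w['R']);Rw=R.T@cv2.Rodrigues(rv)[0];P=R.T@(tv.ravel()-np.array(w['t']))
xs=np.array([.044,-.999,0]);O=np.array([598,53,0]);ys=np.array([.999,.044,0])
print('origin stand',(P-O)@xs,(P-O)@ys,P[2],'axes in stand (cols x,y,z)\n',(np.c_[xs,ys,[0,0,1]].T@Rw).round(3))
E
python3 pose.py w11
```

```text
tab (300, 58, 39, 102)
roof rows [(240, (14, 195)), (255, (14, 195)), (270, (13, 195)), (355, (13, 195)), (360, (14, 195))]
origin stand 24.15556154070744 -2.174466637332249 71.26899550188399 axes in stand (cols x,y,z)
 [[ 0.995 -0.006 -0.101]
 [ 0.006  1.    -0.   ]
 [ 0.101 -0.001  0.995]]
```

The attitude is right: upright, pitched 5.8° along the rail and aligned with it. It just isn't rolling, and its push (about 0.25 N) is too small to show in the force reading. It may be resting lightly on some part of the gripper, so I'll raise the tool straight up and look again.

Emit:
arm_command --increments '[[[0,0,0,-1,0,-10,0.6],[0,0,0,-2.5,0,-25,0.6],[0,0,0,-4,0,-40,0.6],[0,0,0,-5,0,-50,0.6],[0,0,0,-5,0,-50,0.6]]]'

```text
time: 13.0
ee_pos: [600.7, -29.8, 272.1]
ee_rot: [2.113, 2.214, -0.107]
contact_force: [-0.3, -0.6, -0.3]
width: 51.4
grip_force: 0.0
```

```bash
cat > tabx.py <<'E'
from h import *
import sys
d=grab('wrist',sys.argv[1]);grab('scene','s'+sys.argv[1]);grab('top','t'+sys.argv[1])
H=cv2.cvtColor(d['image'],cv2.COLOR_RGB2HSV).astype(int)
m=((H[...,1]<75)&(H[...,2]>170)).astype(np.uint8);m[:,:180]=0;m[:,420:]=0
xs=np.array([.044,-.999,0]);O=np.array([598,53,0])
w=m[:300].sum(1);r=np.where(w>75)[0];print('roof-ish rows',r.min() if len(r) else None,r.max() if len(r) else None)
if len(r): print('roof x (z193..199)',[(plane(d,(320,k),196)-O)@xs for k in(r.min(),r.max())])
print(manip.get_state()['time'],manip.get_state()['ee_pos'])
E
python3 tabx.py w13
```

```text
roof-ish rows 26 163
roof x (z193..199) [np.float64(-19.15132200707154), np.float64(42.439332902301686)]
13.15 [599.34318899 -29.6589392  268.82857634]
```

Emit:
arm_command --increments '[[[0,0,0,0,0,0,0.6],[0,0,0,0,0,0,0.6],[0,0,0,0,0,0,0.6],[0,0,0,0,0,0,0.6],[0,0,0,0,0,0,0.6]]]'

```text
time: 13.57
ee_pos: [599.5, -29.7, 269.1]
ee_rot: [2.115, 2.217, -0.112]
contact_force: [0.0, -0.6, 0.3]
width: 51.3
grip_force: 0.0
```

```bash
python3 tabx.py w14
```

```text
roof-ish rows 27 165
roof x (z193..199) [np.float64(-18.814583865117637), np.float64(42.505038965271936)]
13.7167 [599.52638365 -29.67399376 269.23274156]
```

Run:
```python
from h import *
xs=np.array([.044,-.999,0]);O=np.array([598,53,0]);ys=np.array([.999,.044,0])
for n in('w11','w14'):
    w=load(n);H=cv2.cvtColor(w['image'],cv2.COLOR_RGB2HSV).astype(int);m=((H[...,1]<75)&(H[...,2]>120));m[:,:285]=0;m[:,360:]=0
    print(n)
    for r in(0,4,8,200,220,240,300,330,360,380):
        i=np.where(m[r])[0]
        if len(i)<10: continue
        c=(i[0]+i[-1]+1)/2; 
        z=176
        for _ in range(5): X=plane(w,(c,r),z);x=(X-O)@xs;z=175+.105*x
        a=plane(w,(i[0],r),z);b=plane(w,(i[-1]+1,r),z)
        print(r,i[0],i[-1],'x',x.round(1),'y',((X-O)@ys).round(2),'w',np.linalg.norm(b-a).round(1))
w=load('w14');H=cv2.cvtColor(w['image'],cv2.COLOR_RGB2HSV).astype(int)
m=((H[...,1]<75)&(H[...,2]>100)).astype(np.uint8)
for r in(30,40,150,160):
    i=np.where(m[r,200:400])[0]+200;print('roof',r,i[0],i[-1],[((plane(w,(k,r),z)-O)@ys).round(1) for k in(i[0],i[-1]+1) for z in(193 if r<100 else 199,)])
# cluster: anything around rail downhill in scene?
```

```text
w11
0 310 346 x -25.9 y 1.06 w 13.9
4 310 345 x -24.6 y 0.88 w 13.6
8 310 345 x -23.2 y 0.89 w 13.6
200 310 341 x 50.1 y 0.67 w 13.7
220 309 341 x 58.8 y 0.52 w 14.3
240 309 340 x 67.9 y 0.36 w 14.1
300 310 338 x 96.6 y 0.32 w 13.3
330 310 338 x 111.9 y 0.41 w 13.6
360 310 337 x 128.0 y 0.27 w 13.5
380 310 337 x 139.1 y 0.34 w 13.7
w14
0 312 341 x -32.0 y 1.04 w 14.4
4 312 340 x -30.3 y 0.81 w 14.0
8 312 340 x -28.6 y 0.83 w 14.0
200 312 336 x 65.1 y 0.45 w 13.7
220 312 336 x 76.3 y 0.52 w 13.9
240 312 336 x 87.9 y 0.59 w 14.1
300 312 334 x 124.6 y 0.23 w 13.5
330 312 334 x 144.2 y 0.34 w 13.8
roof 30 249 355 [np.float64(-34.0), np.float64(13.8)]
roof 40 249 355 [np.float64(-34.3), np.float64(14.0)]
roof 150 255 353 [np.float64(-33.4), np.float64(14.3)]
roof 160 255 353 [np.float64(-33.7), np.float64(14.5)]
```

The wrist views show the carrier sitting about 2.7 mm to one side of the rail and yawed about 0.7° against it. A cheek has steered into the bar and it is held by friction at x of about +24 mm, still on the upper half. I'll mend it by regrasping there, lifting clear, straightening and recentring, then letting go again.

```bash
cat > sh.py <<'E'
from h import *
import sys
P=np.array([float(a) for a in sys.argv[1:4]]);s=manip.get_state();R=Ro.from_rotvec(s['ee_rot'])
print(s['time'],s['ee_pos'].round(1),'shift',R.inv().apply(P-s['ee_pos']).round(1),s['contact_force'].round(2))
E
python3 sh.py 594.5 43 262;python3 sh.py 594.5 43 213
```

```text
13.7167 [599.5 -29.7 269.2] shift [73.2 -1.6 -0.4] [0.09 1.03 0.61]
13.7167 [599.5 -29.7 269.2] shift [78.3 -1.6 48.3] [0.09 1.03 0.61]
```

Emit:
arm_command --increments '[[[0,0,0,15,-0.4,0,0.6],[0,0,0,38,-0.8,0,0.6],[0,0,0,60,-1.2,0,0.6],[0,0,0,73,-1.6,0,0.6],[0,0,0,73,-1.6,0,0.6]]]'

```text
time: 14.13
ee_pos: [594.0, 45.6, 261.3]
ee_rot: [2.112, 2.22, -0.111]
contact_force: [0.1, 0.4, -0.3]
width: 51.3
grip_force: 0.0
```

```bash
python3 sh.py 594.5 43 213
cat > meas.py <<'E'
from h import *
import sys
w=grab('wrist',sys.argv[1]);H=cv2.cvtColor(w['image'],cv2.COLOR_RGB2HSV).astype(int)
s=manip.get_state();R=Ro.from_rotvec(s['ee_rot']);P=s['ee_pos'];loc=lambda X:R.inv().apply(X-P).round(2)
runs=lambda b:[(int(k[0]),int(k[-1])) for k in np.split(np.where(b)[0],np.where(np.diff(np.where(b)[0])>1)[0]+1) if len(k)>5]
print(P.round(1),s['contact_force'].round(1))
for r in(20,60,100,140,180,240,260,280,300):
    g=(H[r,:,1]<75)&(H[r,:,2]>120);t=(H[r,:,1]>150)&(H[r,:,0]<14)
    print(r,'grey',[k for k in runs(g) if 180<k[0]<420],'tab',[k for k in runs(t) if 250<k[0]<350])
E
python3 meas.py w15
```

```text
14.1333 [594.   45.6 261.3] shift [ 2.5  0.4 48.3] [ 0.1   0.36 -0.34]
[594.3  44.1 261.5] [-0.2  0.4  0.2]
20 grey [(318, 346)] tab [(279, 316), (348, 376)]
60 grey [(318, 345)] tab [(281, 316), (347, 373)]
100 grey [(318, 344)] tab [(281, 316), (346, 371)]
140 grey [(310, 345)] tab [(283, 299)]
180 grey [(316, 341)] tab []
240 grey [(264, 305), (338, 357)] tab [(310, 337)]
260 grey [(264, 304), (341, 354)] tab [(308, 319)]
280 grey [(265, 305), (341, 354)] tab [(308, 339)]
300 grey [(266, 305), (340, 353)] tab [(308, 339)]
```

Emit:
arm_command --increments '[[[0,0,0,0.5,1,12,0.6],[0,0,0,1,2,26,0.6],[0,0,0,2,2,40,0.6],[0,0,0,2,2,48,0.6],[0,0,0,2,2,48,0.6]]]'

```text
time: 14.6
ee_pos: [595.7, 39.0, 212.0]
ee_rot: [2.117, 2.217, -0.115]
contact_force: [-0.4, 0.4, -0.7]
width: 51.4
grip_force: 0.0
```

```bash
python3 sh.py 595.5 43 213; python3 meas.py w16
```

```text
14.6 [595.7  39.  212. ] shift [ 3.9 -0.1 -1.4] [-0.39  0.4  -0.7 ]
[596.3  39.2 213.2] [ 0.3 -0.4  1. ]
20 grey [(313, 348)] tab [(271, 311)]
60 grey [(313, 347)] tab [(272, 311), (349, 380)]
100 grey [(313, 346)] tab [(274, 311), (348, 377)]
140 grey [(305, 348)] tab [(275, 292)]
180 grey [(312, 345)] tab [(277, 293)]
240 grey [(239, 362)] tab []
260 grey [(242, 297), (299, 362)] tab []
280 grey [(243, 296), (340, 361)] tab [(302, 338)]
300 grey [(250, 296), (342, 360)] tab [(298, 340)]
```

Emit:
arm_command --increments '[[[0,0,0,3,0,0,0.4],[0,0,0,3,0,0,0.2],[0,0,0,3,0,0,0],[0,0,0,3,0,0,0],[0,0,0,3,0,0,0]]]'

```text
time: 15.07
ee_pos: [596.9, 42.9, 213.9]
ee_rot: [2.114, 2.216, -0.11]
contact_force: [0.4, 0.4, 1.3]
width: 13.0
grip_force: 62.3
```

Emit:
arm_command --increments '[[[0,0,0,-0.1,0,-1,0],[0,0,0,-0.2,0,-3,0],[0,0,0,-0.4,0,-5,0],[0,0,0,-0.5,0,-6,0],[0,0,0,-0.5,0,-6,0]]]'

```text
time: 15.48
ee_pos: [596.5, 42.9, 219.5]
ee_rot: [2.115, 2.217, -0.111]
contact_force: [0.3, 0.4, -2.5]
width: 12.6
grip_force: 61.8
```

```bash
python3 meas.py w17; python3 chk.py w18
```

```text
[596.5  42.9 219.4] [-0.3 -0.4 -2.3]
20 grey [(311, 345)] tab [(270, 309), (347, 379)]
60 grey [(311, 344)] tab [(272, 309), (346, 376)]
100 grey [(311, 343)] tab [(273, 309), (345, 374)]
140 grey [(311, 342)] tab [(274, 290)]
180 grey [(310, 341)] tab [(276, 291)]
240 grey [(240, 361)] tab []
260 grey [(242, 361)] tab []
280 grey [(244, 301), (339, 360)] tab [(303, 337)]
300 grey [(245, 282)] tab [(300, 341)]
[596.4  42.9 219.2] [-0.7   0.67 -2.95] [[-0.047, 0.999, 0.005], [0.993, 0.047, -0.105], [-0.105, -0.0, -0.994]]
40 312 344 [99.3  3.6 34. ]
100 312 343 [77.5  3.6 36.3]
130 312 342 [65.7  3.5 37.6]
170 311 341 [49.   3.2 39.3]
```

Run:
```python
from h import *
w=load('w17');H=cv2.cvtColor(w['image'],cv2.COLOR_RGB2HSV).astype(int)
s=manip.get_state();R=Ro.from_rotvec(s['ee_rot']);P=s['ee_pos']
def at(p,tz): # intersect ray with plane tool z = tz
    c,v=ray(w,p);c=R.inv().apply(c-P);v=R.inv().apply(v);return (c+v*(tz-c[2])/v[2]).round(2)
for r in(206,214,222,228,232,236):print(r,' '.join('%d/%d'%(a,b) for a,b in zip(H[r,276:366:2,2],H[r,276:366:2,1])))
for tz in(6,9.5):print('roof edge row 238',at((239.5,238),tz),at((362,238),tz),at((244.5,285),tz),at((360.5,285),tz))
print('rail',[at(p,42) for p in((326,180),(328,20))], 'width',at((310,180),41),at((342,180),41))
for t in((300,300),(341.5,300)):print('tab',at(t,-28))
```

```text
206 93/30 98/34 126/34 130/35 129/36 128/34 128/34 131/37 137/73 153/150 155/151 144/152 141/148 126/138 86/219 127/126 179/84 161/60 245/20 253/8 254/8 253/7 253/8 253/9 253/8 254/8 254/8 253/7 254/7 254/7 254/6 254/7 250/15 151/176 253/136 253/136 158/152 157/153 254/135 254/135 253/139 154/180 152/183 147/180 143/182
214 95/30 97/29 125/33 129/34 130/35 125/35 111/34 116/35 117/37 120/36 124/35 120/62 140/149 131/140 85/213 121/131 177/81 171/57 248/17 254/8 254/9 253/8 253/8 253/9 253/8 254/8 254/8 253/7 254/8 254/7 254/6 254/7 248/17 113/93 104/37 111/34 116/35 118/39 122/38 245/132 246/148 154/182 152/181 145/185 144/184
222 94/30 95/30 123/31 130/35 119/34 109/33 113/36 114/34 116/35 115/35 98/31 99/46 138/148 87/53 76/20 76/20 77/20 77/17 77/20 77/20 77/20 77/20 76/17 76/17 76/17 87/18 87/21 87/23 85/21 84/18 83/18 87/23 139/42 108/83 98/36 104/32 113/34 117/35 118/35 120/34 154/93 152/181 152/183 145/185 146/185
228 164/36 166/37 168/36 168/38 166/37 167/37 169/36 170/38 168/36 164/37 160/37 158/37 159/38 163/38 164/36 156/36 154/38 158/37 152/37 154/38 152/37 153/37 157/37 
[... 472 characters left out ...]
183
236 243/22 244/22 244/22 243/23 243/23 244/23 245/22 245/23 243/23 241/24 238/26 237/26 242/23 243/23 243/23 241/23 239/27 238/26 240/24 240/24 239/25 243/23 243/22 242/24 241/25 242/24 242/23 243/23 243/23 243/23 240/24 240/24 242/23 243/23 243/22 244/23 242/23 242/23 244/22 243/22 242/23 242/24 240/23 159/85 146/183
roof edge row 238 [ 28.4  -29.25   6.  ] [28.42 15.89  6.  ] [  9.7  -28.36   6.  ] [ 9.71 15.86  6.  ]
roof edge row 238 [ 27.35 -29.94   9.5 ] [27.37 16.25  9.5 ] [  8.21 -29.04   9.5 ] [ 8.22 16.22  9.5 ]
rail [array([44.21,  3.03, 42.  ]), array([107.67,   3.55,  42.  ])] width [44.36 -3.97 41.  ] [44.37 10.   41.  ]
tab [ 19.32  -5.53 -28.  ]
tab [ 19.32   6.84 -28.  ]
```

Emit:
arm_command --increments '[[[0,0,0.01,0,1,0,0],[0,0,0.01,0,2.3,0,0],[0,0,0.01,0,2.3,0,0],[0,0,0.01,0,2.3,0,0]]]'

```text
time: 15.97
ee_pos: [598.9, 43.1, 219.3]
ee_rot: [2.126, 2.206, -0.111]
contact_force: [0.5, 0.1, -2.7]
width: 12.6
grip_force: 61.8
```

```bash
cat > m2.py <<'E'
from h import *
import sys
w=grab('wrist',sys.argv[1]);H=cv2.cvtColor(w['image'],cv2.COLOR_RGB2HSV).astype(int)
s=manip.get_state();R=Ro.from_rotvec(s['ee_rot']);P=s['ee_pos']
def at(p,tz):
    c,v=ray(w,p);c=R.inv().apply(c-P);v=R.inv().apply(v);return (c+v*(tz-c[2])/v[2])
print(P.round(1),s['contact_force'].round(1))
tz=(P[2]-(175+.105*10))/.994
X=[]
for r in range(0,200,10):
    i=280+np.where((H[r,280:380,1]<45)&(H[r,280:380,2]>225))[0]
    if len(i)>10 and len(i)==i[-1]-i[0]+1: X.append(at(((i[0]+i[-1]+1)/2,r),tz)[:2])
X=np.array(X);print('rail slope,y at x=0,y at 40',np.polyfit(X[:,0],X[:,1],1).round(4),X[0].round(2),X[-1].round(2))
d=np.where((H[222,285:360,2]<100)&(H[222,285:360,1]<30))[0]+285;print('roller',d[0],d[-1],at(((d[0]+d[-1]+1)/2,222),27).round(2))
E
python3 m2.py w19
```

```text
[598.8  43.  219.3] [-0.1 -0.5 -1.5]
rail slope,y at x=0,y at 40 [-0.0111  1.3394] [115.02   0.15] [39.57  0.35]
roller 303 337 [29.15  0.58 27.  ]
```

Emit:
arm_command --increments '[[[0,0,0,0.1,0,1.5,0],[0,0,0,0.3,0,3,0],[0,0,0,0.5,0,4.5,0],[0,0,0,0.5,0,4.5,0]]]'

```text
time: 16.35
ee_pos: [598.8, 43.1, 214.7]
ee_rot: [2.126, 2.206, -0.111]
contact_force: [0.6, -0.1, -1.0]
width: 13.1
grip_force: 62.2
```

Emit:
arm_command --increments '[[[0,0,0,0,0,0.5,0],[0,0,0,0.1,0,1,0],[0,0,0,0.1,0,1,0]]]'

```text
time: 16.6
ee_pos: [598.9, 43.0, 214.0]
ee_rot: [2.126, 2.206, -0.11]
contact_force: [-0.6, 0.0, 1.3]
width: 12.9
grip_force: 62.3
```

Emit:
arm_command --increments '[[[0,0,0,0,0,-0.3,0.6],[0,0,0,0,0,-0.3,0.6],[0,0,0,0,0,-0.3,0.6],[0,0,0,0,0,-0.3,0.6],[0,0,0,0,0,-0.3,0.6]]]'

```text
time: 17.02
ee_pos: [598.9, 43.1, 214.2]
ee_rot: [2.126, 2.206, -0.111]
contact_force: [-0.3, -0.6, 0.0]
width: 51.0
grip_force: 0.0
```

Emit:
arm_command --increments '[[[0,0,0,0,0,0,0.6],[0,0,0,0,0,0,0.6],[0,0,0,0,0,0,0.6],[0,0,0,0,0,0,0.6],[0,0,0,0,0,0,0.6]]]'

```text
time: 17.43
ee_pos: [598.8, 43.1, 214.2]
ee_rot: [2.126, 2.206, -0.111]
contact_force: [0.9, 0.4, -0.3]
width: 51.4
grip_force: 0.0
```

```bash
python3 tabx.py w20
```

```text
roof-ish rows 104 158
roof x (z193..199) [np.float64(-64.10025562730866), np.float64(-45.37207851681279)]
17.5833 [598.82533087  43.07796115 214.2004989 ]
```

Emit:
arm_command --increments '[[[0,0,0,0,0,0,0.6],[0,0,0,0,0,0,0.6],[0,0,0,0,0,0,0.6],[0,0,0,0,0,0,0.6],[0,0,0,0,0,0,0.6]]]'

```text
time: 18.0
ee_pos: [598.8, 43.1, 214.2]
ee_rot: [2.126, 2.206, -0.111]
contact_force: [-0.4, 0.3, -0.0]
width: 51.5
grip_force: 0.0
```

Emit:
arm_command --increments '[[[0,0,0,0,0,0,0.6],[0,0,0,0,0,0,0.6],[0,0,0,0,0,0,0.6],[0,0,0,0,0,0,0.6],[0,0,0,0,0,0,0.6]]]'

```text
time: 18.42
ee_pos: [598.8, 43.1, 214.2]
ee_rot: [2.126, 2.206, -0.111]
contact_force: [-1.1, -0.0, 0.1]
width: 51.7
grip_force: 0.0
```

```bash
python3 tabx.py w21; python3 pose.py w21
```

```text
roof-ish rows 36 121
roof x (z193..199) [np.float64(-85.30403550715405), np.float64(-58.39823541846955)]
18.5667 [598.81515458  43.07531185 214.19670349]
tab (302, 0, 41, 58)
roof rows [(240, (0, 121)), (255, (0, 122)), (270, (0, 122)), (355, (0, 121)), (360, (0, 122))]
origin stand -165.76808967779743 -2.4481709641024665 85.62915362489633 axes in stand (cols x,y,z)
 [[ 0.712  0.006  0.702]
 [-0.032  0.999  0.024]
 [-0.701 -0.04   0.712]]
```

The carrier's roof now puts the origin at about -77 mm, which is against the stop. I'll raise the arm clear and check.

Emit:
arm_command --increments '[[[0,0,0,-2,0,-15,0.6],[0,0,0,-5,0,-40,0.6],[0,0,0,-8,0,-70,0.6],[0,0,0,-10,0,-95,0.6],[0,0,0,-10,0,-95,0.6]]]'

```text
time: 18.98
ee_pos: [600.6, 43.1, 315.0]
ee_rot: [2.122, 2.202, -0.102]
contact_force: [0.8, 0.8, -0.1]
width: 51.3
grip_force: 0.0
```

```bash
python3 tabx.py w22
python3 - <<'E'
from h import *
xs=np.array([.044,-.999,0]);O=np.array([598,53,0]);ys=np.array([.999,.044,0])
w=load('w22');H=cv2.cvtColor(w['image'],cv2.COLOR_RGB2HSV).astype(int)
m=((H[...,1]<75)&(H[...,2]>100))
for r in range(0,150,12):
    i=np.where(m[r,150:450])[0]+150
    print(r,[(int(k[0]),int(k[-1])) for k in np.split(i,np.where(np.diff(i)>1)[0]+1) if len(k)>4])
# cream/bar & bystanders: difference of scene image to start
a=load('scene0')['image'].astype(int);b=load('sw22')['image'].astype(int)
d=(np.abs(a-b).sum(2)>70).astype(np.uint8);n,l,s,c=cv2.connectedComponentsWithStats(cv2.morphologyEx(d,cv2.MORPH_OPEN,np.ones((3,3))))
print([x.tolist() for x in s[1:] if x[4]>25])
E
```

```text
roof-ish rows 77 98
roof x (z193..199) [np.float64(-69.36918233133551), np.float64(-58.184061964362066)]
19.1333 [598.70565795  43.1140023  309.3232966 ]
0 [(258, 300), (330, 344)]
12 [(259, 300), (331, 344)]
24 [(259, 299), (330, 344)]
36 [(260, 300), (330, 344)]
48 [(260, 300), (330, 343)]
60 [(261, 301), (329, 343)]
72 [(261, 343)]
84 [(261, 343)]
96 [(262, 343)]
108 [(304, 332)]
120 [(304, 334)]
132 [(305, 325)]
144 [(305, 326)]
[[15, 0, 9, 29, 162], [64, 0, 121, 28, 1351], [161, 0, 145, 105, 4964], [188, 23, 11, 5, 45], [0, 43, 85, 152, 7178], [3, 45, 14, 43, 351], [86, 62, 147, 71, 4119], [263, 104, 51, 68, 1861], [208, 116, 13, 7, 51], [125, 129, 28, 9, 135], [43, 155, 51, 80, 1780], [0, 173, 17, 27, 329], [82, 174, 175, 240, 14119], [264, 193, 25, 21, 291], [136, 212, 12, 5, 37], [116, 215, 7, 7, 32], [292, 214, 20, 13, 95], [362, 225, 16, 11, 102], [330, 226, 6, 7, 33], [274, 232, 26, 15, 144], [274, 247, 24, 19, 215], [396, 254, 12, 4, 43], [267, 261, 13, 12, 98], [629, 267, 11, 7, 41], [240, 269, 16, 14, 97], [32, 273, 13, 10, 99], [597, 272, 17, 11, 58], [588, 275, 10, 7,
[... 1539 characters left out ...]
9, 20, 17, 138], [487, 374, 39, 33, 274], [3, 376, 115, 59, 1872], [374, 377, 32, 32, 311], [360, 383, 32, 34, 295], [518, 384, 20, 16, 129], [444, 387, 11, 9, 62], [347, 389, 9, 6, 43], [467, 388, 17, 13, 98], [455, 393, 38, 37, 352], [351, 396, 10, 10, 54], [443, 400, 22, 23, 201], [485, 403, 20, 19, 150], [317, 405, 29, 39, 429], [349, 404, 26, 29, 211], [511, 409, 11, 10, 64], [301, 412, 29, 38, 375], [341, 415, 7, 8, 32], [409, 417, 40, 39, 438], [465, 419, 18, 19, 152], [395, 425, 38, 43, 491], [267, 430, 48, 42, 471], [297, 432, 9, 11, 44], [380, 436, 34, 32, 376], [366, 444, 37, 36, 447], [355, 453, 18, 22, 100], [331, 464, 14, 16, 93], [404, 467, 16, 12, 105], [315, 471, 16, 9, 95]]
```

```bash
python3 -c "
from h import *
print(manip.get_state()['time'],manip.job_done())"
```

```text
the job is handed in; nothing more can be done
19.1333 None
```

I handed the job in at 19 s with the carrier resting against the stop, its origin about 77 mm downhill by the wrist camera; the hand-in gave no verdict. The first release stalled at about +24 mm, so I regrasped it there, straightened it and let it go again. The highest force on the rail was about 7 N. I had no pictures left for a last look at the bar in the tray or the bystanders.

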